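Run a camera plate out over the conveyor and hold it for clamping

TASK

Push the slide carriage along its rail, to the robot's left, until it snaps home in its spring detent at the end of its travel; only then slide the camera plate that lies on it outward over the conveyor by its bow handle, until the line scribed across the plate is level with the outer edge of the carriage deck. The plate is nose-heavy out there, so keep hold of it and finish while still holding it flat on the deck at the line, for me to clamp. Never let it tip, keep your hands off the camera, and leave the other things on the belt and bench where they are.

Things in the scene. Friction and masses are not known exactly. Their poses are not given: they have to be found in the camera images.
- carriage: carriage of the slide; moves only along its rail, to the robot's left (its +y), 105 to 160 mm to go. Runs at about 1 N; a sprung ball's bump, 19 to 9 mm before the detent, takes about 8 N, then the ball pulls it home; a buffer stops it 1.5 mm past. Deck: aluminium, 160 (x) x 110 (y) x 16 mm, top 125 mm above the bench, on a beam 80 mm wide, 440 mm long. Origin: middle of deck's top
- detent_station (a point): fixed to the slide's beam: the point where deck_edge lies when the carriage rests in its detent. Axes as push_face (y along the rail to the robot's left, the way the carriage is pushed)
- push_face (a point): middle of the carriage's right-hand side face, where it is pushed to go left; 4 mm below the deck's top. The flat face is 160 mm long (along x), from 109 to 125 mm above the bench; above it a cheek's side, 6 mm farther in, rises to 141 mm. Beside it is free air down to the rail's top, 95 mm above the bench. Axes: x outward to the conveyor, y along the rail to the robot's left, z up
- deck_edge (a point): middle of the upper outer edge of the carriage deck (conveyor's side), 80 mm outward of the deck's middle. Axes as push_face: x is outward, the way the plate slides. Two cheeks 12 mm wide, 16 mm high, 74 mm apart run along the deck's sides and guide the plate
- plate: camera plate, aluminium, 300 x 70 x 8 mm, loose on the deck between the cheeks (2 mm play each side); camera on its outer end, bow handle on its inner end. About 0.75 kg in all; centre of mass about 45 mm outward of the scribed line, so with the line at the deck edge it tips unless held. At the start it overhangs 65 to 85 mm and lies safely. Origin: middle of underside; x to the camera, z up
- handle (a point): middle of the grip bar of the plate's black bow handle, 37 mm above the plate's top, 120 mm inward of the scribed line. The bar is 12 mm thick, runs across the plate (its y), 46 mm free between the uprights, 31 mm free beneath; pinch it from above, fingers closing along the plate's x. Axes as the plate
- scribed_line (a point): middle of the thin dark line (2 mm wide) scribed right across the plate's top, 150 mm from its outer end, 8 mm above its underside. Axes as the plate. It has to come to x = 0 in deck_edge's axes
- camera_head: the machine-vision camera on the plate's outer end: a black body about 60 mm high above the plate, with a ring light 56 mm across, 12 mm deep, under it. Fixed to the plate, 118 mm outward of the scribed line; not to be touched
- conveyor: a white belt conveyor with a black belt, 152 mm wide, 760 mm long, 70 mm high, lying parallel to the rail, its middle 195 mm outward of the rail. Fixed. Origin: under its middle
- flange: a small aluminium flanged bush (48 mm disc, 20 mm high) lying on the belt; bystander. Origin: centre of its underside
- hex_nut: a steel hexagon nut (about 30 mm across, 16 mm high) lying on the belt; bystander. Origin: centre of its underside
- spare_lens: a spare black camera lens (42 mm across, 48 mm high) standing on the bench; bystander. Origin: centre of its underside
- screwdriver: a screwdriver, 190 mm long, lying on the bench; bystander
- mouse: a computer mouse, 62 x 108 x 34 mm, on the bench; bystander. Origin: centre of its underside
- dot_plate: a white calibration plate with a grid of dots, 90 x 90 x 6 mm, lying on the bench; bystander. Origin: centre of its underside
- screw_dish: a small steel dish of screws, 72 mm across, 22 mm high, on the bench beyond the left end of the slide; bystander. Origin: centre of its underside

How it is judged:
On the way, in this order (a step that is already met when the one before it is completed fails the run):
1. the carriage rests in its detent, the plate not yet run out (y of deck_edge in the frame of detent_station above -0.005 m and x of scribed_line in the frame of deck_edge below -0.045 m and linear speed of carriage below 0.01 m/s), for 0.3 s.
2. the plate's line is at the deck edge, the plate flat and held (y of deck_edge in the frame of detent_station above -0.005 m and x of scribed_line in the frame of deck_edge between -0.007 and 0.007 m and angle between plate's own z axis and vertical below 0.04 rad and z of scribed_line in the frame of deck_edge between 0.004 and 0.012 m and angle between the x axis of plate and the x axis of deck_edge, either way round below 0.08 rad and contact force between plate and carriage above 0.5 N and contact force between the fingers and plate above 1 N and contact force between plate and conveyor below 0.1 N), for 0.3 s.
At the end, for the whole second after the job is handed in: carriage in its detent (within 5 mm); scribed line within 7 mm of the deck's outer edge; plate flat on the deck (tilt under 0.04 rad, within 4 mm of resting height), in line with the cheeks, at rest, held by the fingers (over 1 N), not resting on the conveyor (all of step 2 and linear speed of plate below 0.01 m/s); the arm keeps its last pose, push and grip.
It fails at once if the plate tips (over 0.12 rad) (angle between plate's own z axis and vertical above 0.12 rad).
It fails at once if the robot touches the camera (contact force between any of the fingers, the arm and camera_head above 1 N).
It fails at once if a bystander is pushed away (over 25 mm) (distance of any of flange, hex_nut, spare_lens, screwdriver, mouse, dot_plate, screw_dish from where it was at the start of the episode above 0.025 m).
It also fails if it takes over 54 s, if anything falls off the work surface, if the arm or the gripper's body presses on something with over 40 N, if the wrist force passes 120 N, or if a joint passes its speed limit or range.

ROBOT

A 6-joint arm with a two-finger parallel gripper is mounted at the origin on the work surface. World frame = base frame: x ahead of the robot, y to its left, z up, the work surface at z = 0. Lengths are in m, angles in rad, forces in N, time in s.
With the tool pointing down it reaches from about 0.35 to 1 m from the base axis. Payload 7.1 kg.
Tool frame: the origin (TCP) lies between the finger pads; the fingertips stand 22 mm ahead of it and the grasp point (between the pads) lies 3 mm ahead of it; z points along the fingers, y is the line along which they close (so a half turn about z gives the same grasp; the last joint's range is limited). The gripper opens to 85 mm and grips with 20 to 120 N. Pads are 22 mm wide; open, the fingers measure 114 mm over their backs; the gripper's body (76 mm by 85 mm) begins 54 mm behind the grasp point. The pads swing forward as they close: fully open they stand 13 mm farther back than shut.
Start: joints at [-1.192, 0.423, 1.63, -0, 1.089, -0.019], TCP at [0.242, -0.576, 0.253] pointing down, gripper open.
Joint ranges: [-3, 3], [-0.9, 2.11], [0.09, 2.58], [-1.31, 4.45], [0.11, 2.69], [-2.54, 2.54]. Speed limits (rad/s): [2.39, 2.39, 3.01, 3.14, 3.14, 3.14].

INTERFACE

Orientations are given as a rotation vector (axis times angle).
In Python, from rig import manip gives the robot as it stands. The module is installed in compiled form; this text tells all that it offers. Calls block until the motion is done:
- manip.move_to(position, orientation): joint-space move of the TCP to a pose.
- manip.servo_line(position, orientation=None, rate=0.15): straight line of the TCP; orientation=None keeps the orientation; rate is the mean speed in m/s.
- manip.set_joints(angles): joint-space move.
- manip.command_gripper(opening, f_grip=None): finger opening in m; f_grip is the grip in N (None keeps the last); returns when the fingers have stopped.
- manip.hold(seconds).
- manip.solve_ik(position, orientation): joint angles nearest the present ones, or None.
- manip.camera(name): name is "scene" or "top" or "wrist"; returns a dict with "image" (384x512x3 uint8, red, green, blue), "fx", "fy", "cx", "cy" (pixels), "cam_to_world" (4x4, takes a point from camera to world coordinates); the wrist camera has in their place "mount" (4x4, takes a point from camera to tool coordinates, whose origin is the TCP and whose axes are the flange's). Camera axes: x right, y down, z forward; pixel columns grow to the right and rows downward; lengths in m; the calibration is good to about 2 mm. A picture is of the moment at which its call begins: read the wrist's pose just before it. There is no depth.
A pose or a line that the arm cannot do raises manip.IKError and nothing moves.
- manip.sign_off(): hands the job in; it is judged then, once.
Readings, each from a call of its own:
- manip.get_time(): time.
- manip.get_joint_positions(): joint angles.
- manip.get_joint_vel(): joint speeds.
- manip.get_tau(): joint torques, N m.
- manip.get_position(): TCP position.
- manip.get_ee_rot(): TCP orientation.
- manip.get_contact_force(): force on the tool from outside, world axes, zero at the start.
- manip.get_torque(): the same for the moment, N m.
- manip.get_width(): finger opening in m.
- manip.get_grip_force(): force on a finger pad.
Only numpy, scipy, OpenCV 4.12 (cv2) and the standard library are available. Lean on these libraries where they do the work, as an engineer would, in place of code of your own. Each camera call takes 0.05 s, during which the arm holds its last target. There are 200 camera calls.

## Working session

There is one attempt and no reset: what is moved stays moved. The work goes in short steps, each a Python script; the robot and the scene stay as the last script left them, time stands still between calls to the robot, and variables do not carry over. Pictures are saved under pics/ and viewed, at most 10 in all, crops included, and the job is handed in when it is done.

```bash
mkdir -p pics
cat > h.py <<'E'
import numpy as np, cv2
from rig import manip
from scipy.spatial.transform import Rotation as R
def snap(name,fn=None):
    T=None
    if name=="wrist":
        p=np.array(manip.get_position()); r=R.from_rotvec(manip.get_ee_rot()).as_matrix()
    c=manip.camera(name)
    if name=="wrist":
        W=np.eye(4); W[:3,:3]=r; W[:3,3]=p; c["cam_to_world"]=W@np.array(c["mount"])
    if fn: cv2.imwrite("pics/"+fn,c["image"][:,:,::-1])
    return c
def ray(c,u,v):
    T=np.array(c["cam_to_world"]); d=T[:3,:3]@np.array([(u-c["cx"])/c["fx"],(v-c["cy"])/c["fy"],1]); return T[:3,3],d
def onz(c,u,v,z):
    o,d=ray(c,u,v); return o+d*(z-o[2])/d[2]
E
python3 - <<'E'
from h import *
for n in("scene","top"):
    c=snap(n,n+"0.png"); print(n,c["fx"],c["cx"],c["cy"],np.round(c["cam_to_world"],3).tolist())
    import pickle; pickle.dump(c,open(n+"0.pkl","wb"))
print(manip.get_time(),manip.get_ee_rot(),manip.get_contact_force(),manip.get_width())
E
```

```text
scene 374.8148588943033 259.07370031354947 192.7727863477365 [[-0.68, 0.454, -0.575, 1.14], [0.733, 0.442, -0.518, 0.507], [0.019, -0.774, -0.633, 0.754], [0.0, 0.0, 0.0, 1.0]]
top 415.7126733788269 257.9781654971787 186.32337638799152 [[0.004, -0.983, 0.185, 0.349], [-1.0, 0.0, 0.021, -0.012], [-0.02, -0.185, -0.983, 1.413], [0.0, 0.0, 0.0, 1.0]]
0.1 [-3.07827645e+00 -6.20509844e-01  4.02332265e-04] [-0.09521174 -0.13490397  0.09632037] 0.08527211285289299
```

View pics/scene0.png

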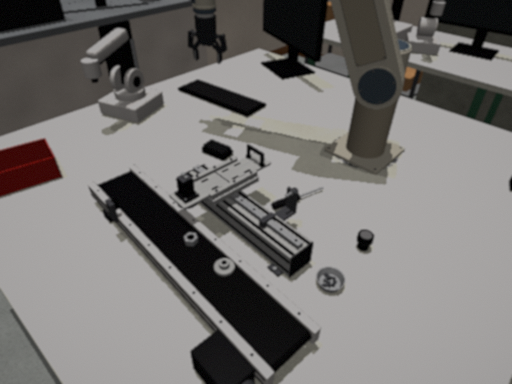

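View pics/top0.png

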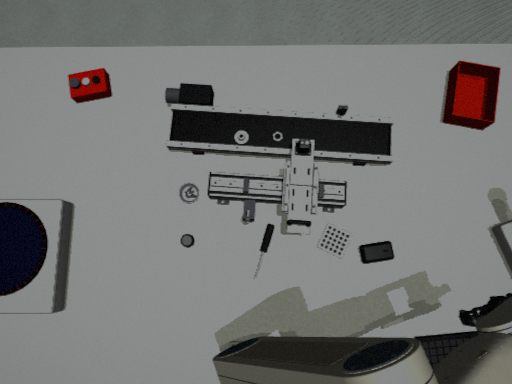

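The top view shows the carriage and plate at about (300,185) px. The rail runs from x=208 to 346 px and the camera is at (303,147). The dish is at (190,192), and the dot plate and mouse are to the right. I'll enlarge it.

Run:
```python
from h import *
import pickle
c=pickle.load(open("top0.pkl","rb")); i=c["image"][125:255,200:360,::-1]
cv2.imwrite("pics/crop0.png",cv2.resize(i,None,fx=4.6,fy=4.6,interpolation=cv2.INTER_CUBIC))
# rail/conveyor yaw: conveyor corners
for u,v,z in((170,150,.07),(390,162,.07),(208,173,.095),(346,181,.095),(208,198,.095),(346,207,.095)): print(u,v,onz(c,u,v,z).round(3))
```

```text
170 150 [0.726 0.312 0.07 ]
390 162 [ 0.684 -0.419  0.07 ]
208 173 [0.642 0.179 0.095]
346 181 [ 0.615 -0.268  0.095]
208 198 [0.559 0.177 0.095]
346 207 [ 0.53  -0.265  0.095]
```

View pics/crop0.png

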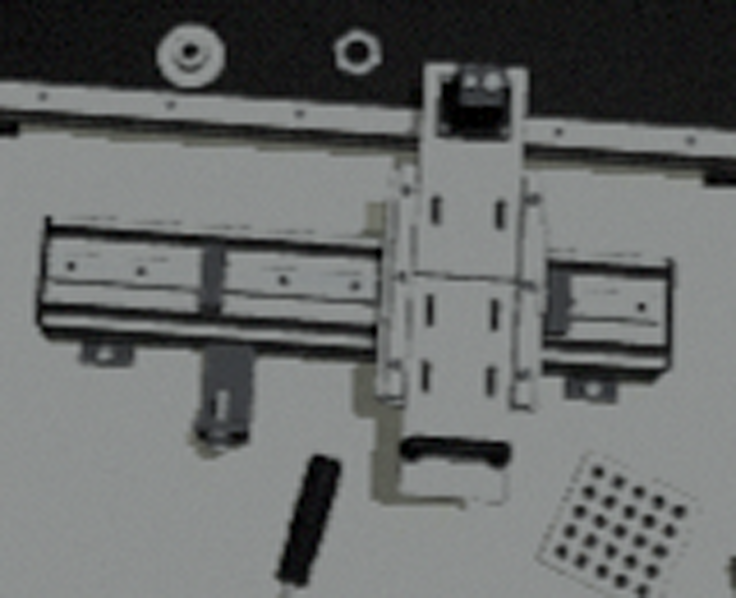

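Run:
```python
from h import *
import pickle
c=pickle.load(open("top0.pkl","rb"))
f=lambda x,y,z:onz(c,200+x/4.6,125+y/4.6,z).round(4)
print("line",f(475,278,.133),"handle",f(455,450,.17),"deckR",f(549,270,.125),"deckL",f(380,270,.125))
yaw=-np.deg2rad(3.4)
X=np.array([np.cos(yaw),np.sin(yaw),0]);Z=np.array([0,0,-1.]);
q0=np.array(manip.get_joint_positions())
for s in(1,-1):
    Y=s*X; M=np.c_[np.cross(Y,Z),Y,Z]; rv=R.from_matrix(M).as_rotvec()
    for p in([.56,-.21,.40],[.58,-.22,.125],[.47,0,.173],[.56,0,.173]):
        q=manip.solve_ik(p,rv); print(s,p,rv.round(3),None if q is None else np.round(q,2))
print(np.round(manip.camera("wrist")["mount"],3).tolist())
```

```text
line [ 0.5931 -0.1266  0.133 ] handle [ 0.4723 -0.1085  0.17  ] deckR [ 0.6002 -0.178   0.125 ] deckL [ 0.6002 -0.0624  0.125 ]
1 [0.56, -0.21, 0.4] [2.286 2.155 0.   ] [-0.38  0.25  1.53 -0.    1.36 -0.32]
1 [0.58, -0.22, 0.125] [2.286 2.155 0.   ] [-0.38  0.58  1.72 -0.    0.85 -0.32]
1 [0.47, 0, 0.173] [2.286 2.155 0.   ] [-0.03  0.32  2.02 -0.    0.8   0.03]
1 [0.56, 0, 0.173] [2.286 2.155 0.   ] [-0.02  0.44  1.83 -0.    0.87  0.04]
-1 [0.56, -0.21, 0.4] [ 2.155 -2.286 -0.   ] None
-1 [0.58, -0.22, 0.125] [ 2.155 -2.286 -0.   ] None
-1 [0.47, 0, 0.173] [ 2.155 -2.286 -0.   ] None
-1 [0.56, 0, 0.173] [ 2.155 -2.286 -0.   ] None
[[0.001, -0.964, -0.265, 0.066], [1.0, 0.001, 0.0, -0.0], [0.0, -0.265, 0.964, -0.119], [0.0, 0.0, 0.0, 1.0]]
```

```bash
cat >> h.py <<'E'
yaw=-np.deg2rad(3.4)
def basis(yaw=yaw):
    return np.array([np.cos(yaw),np.sin(yaw),0]),np.array([-np.sin(yaw),np.cos(yaw),0])
def rv(yaw=yaw):
    X,Y=basis(yaw); return R.from_matrix(np.c_[Y,X,[0,0,-1.]]).as_rotvec()
E
python3 - <<'E'
from h import *
import pickle
manip.command_gripper(0.0)
manip.move_to([.54,-.17,.38],rv()); c=snap("wrist","w1.png"); pickle.dump(c,open("w1.pkl","wb"))
cv2.imwrite("pics/w1b.png",cv2.resize(c["image"][:,:,::-1],(800,600),interpolation=cv2.INTER_CUBIC))
print(manip.get_time(),manip.get_width(),manip.get_contact_force())
E
```

```text
2.85 -9.682910342429034e-05 [-0.21912306 -0.12662421  0.44151565]
```

View pics/w1b.png

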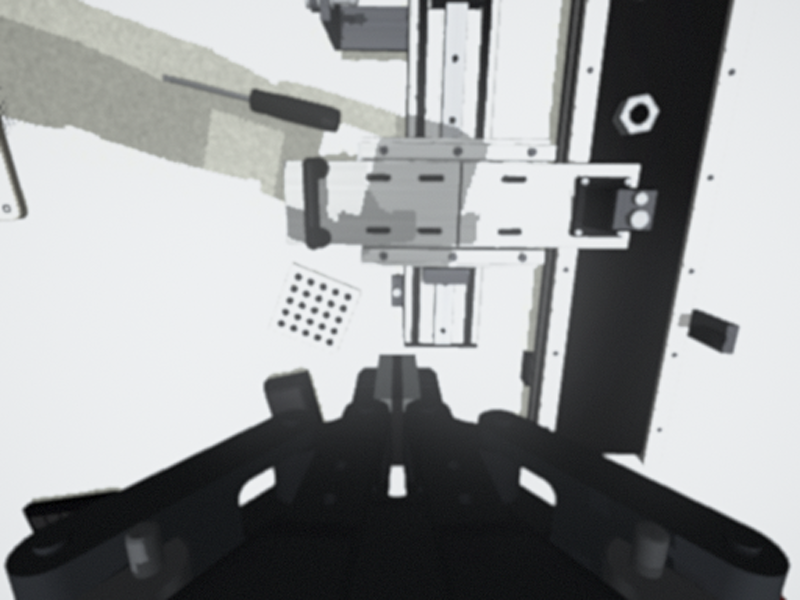

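The wrist view (800 px scale) shows the line at (460,205), the handle bar at (313,200) and the near deck edge at y≈265. The outer deck edge runs from about (555,140) to (546,264).

Run:
```python
from h import *
import pickle
c=pickle.load(open("w1.pkl","rb"))
f=lambda x,y,z:onz(c,(x+.5)*.64-.5,(y+.5)*.64-.5,z)
P=dict(line=(460,205,.133),line_l=(461,161,.133),line_r=(459,248,.133),bar=(314,200,.17),pL=(627,163,.133),pLin=(288,160,.133),edgeL=(556,146,.125),edgeR=(545,264,.125),dRin=(360,263,.125),dLin=(360,145,.125))
X,Y=basis()
o=f(*P["line"])
for k,v in P.items():
    p=f(*v); print(k,p.round(4),"rail frame rel line:",((p-o)@X).round(4),((p-o)@Y).round(4))
d=f(460,3,.095)-f(460,330,.095)
a=f(*(410,3,.095)); b=f(*(404,340,.095)); print("yaw rail",np.rad2deg(np.arctan2(-(a-b)[0],(a-b)[1])))
a=f(*(606,3,.07)); b=f(*(540,430,.07)); print("yaw conv",np.rad2deg(np.arctan2(-(a-b)[0],(a-b)[1])))
```

```text
line [ 0.596  -0.1189  0.133 ] rail frame rel line: 0.0 0.0
line_l [ 0.5975 -0.0833  0.133 ] rail frame rel line: -0.0006 0.0357
line_r [ 0.5944 -0.1557  0.133 ] rail frame rel line: 0.0006 -0.0368
bar [ 0.4788 -0.107   0.17  ] rail frame rel line: -0.1176 0.0049
pL [ 0.7357 -0.0931  0.133 ] rail frame rel line: 0.1379 0.034
pLin [ 0.4536 -0.0739  0.133 ] rail frame rel line: -0.1447 0.0365
edgeL [ 0.6789 -0.0756  0.125 ] rail frame rel line: 0.0802 0.0482
edgeR [ 0.6731 -0.176   0.125 ] rail frame rel line: 0.0804 -0.0524
dRin [ 0.5055 -0.1651  0.125 ] rail frame rel line: -0.0875 -0.0514
dLin [ 0.5139 -0.065   0.125 ] rail frame rel line: -0.0851 0.049
yaw rail -4.11303264389965
yaw conv -6.012362207504596
```

Run:
```python
from h import *
X,Y=basis(); m=np.array([.595,-.121,0]); Z=np.array([0,0,.126])
manip.move_to(m-.1*Y+[0,0,.2],rv()); manip.servo_line(m-.1*Y+Z,rate=.15)
f0=np.array(manip.get_contact_force()); print(manip.get_time(),f0.round(2))
s=-.1; log=[]; peak=0
while s<.11:
    s+=.004; manip.servo_line(m+s*Y+Z,rate=.05)
    f=-(np.array(manip.get_contact_force())-f0)@Y; log.append((round(s,3),round(f,1)))
    peak=max(peak,f)
    if f>25 or (peak>4.5 and f<1.5): break
print(log,manip.get_time(),manip.get_position())
```

```text
4.2833 [ 0.08 -0.37  1.05]
[(-0.096, np.float64(-1.1)), (-0.092, np.float64(-0.2)), (-0.088, np.float64(0.4)), (-0.084, np.float64(-0.9)), (-0.08, np.float64(-0.3)), (-0.076, np.float64(0.8)), (-0.072, np.float64(-0.1)), (-0.068, np.float64(0.2)), (-0.064, np.float64(0.2)), (-0.06, np.float64(-0.6)), (-0.056, np.float64(-0.1)), (-0.052, np.float64(-0.7)), (-0.048, np.float64(0.5)), (-0.044, np.float64(-0.4)), (-0.04, np.float64(-0.6)), (-0.036, np.float64(0.3)), (-0.032, np.float64(-0.4)), (-0.028, np.float64(-0.6)), (-0.024, np.float64(-0.5)), (-0.02, np.float64(-1.5)), (-0.016, np.float64(0.0)), (-0.012, np.float64(-0.1)), (-0.008, np.float64(-0.3)), (-0.004, np.float64(-1.3)), (0.0, np.float64(-0.5)), (0.004, np.float64(-0.9)), (0.008, np.float64(0.1)), (0.012, np.float64(-0.6)), (0.016, np.float64(0.2)), (0.02, np.float64(-1.1)), (0.024, np.float64(-0.4)), (0.028, np.float64(-0.0)), (0.032, np.float64(-1.2)), (0.036, np.float64(-0.7)), (0.04, np.float64(-0.9)), (0.044, np.float64(0.1)), (0.048, np.float64(-1.1)), (0.052, np.float64(1.0)), (0.056, np.float64(-0.0)), (0.06, np.float64(-1.1)), (0.064, np.float64(-0.2)), (0.068, np.float64(-0.1)), (0.072, np.float64(7.1)), (0.076, np.float64(26.5))] 15.2833 [ 0.59929733 -0.04987163  0.12609914]
```

Run:
```python
from h import *
import pickle
print(manip.get_contact_force())
c=snap("top"); pickle.dump(c,open("top1.pkl","wb"))
w=snap("wrist"); pickle.dump(w,open("w2.pkl","wb"))
a=cv2.resize(c["image"][125:255,200:360],None,fx=3.4,fy=3.4,interpolation=cv2.INTER_CUBIC)
b=cv2.resize(w["image"],None,fx=.5,fy=.5)
cv2.imwrite("pics/t1.png",a[:,:,::-1]); cv2.imwrite("pics/w2.png",w["image"][:,:,::-1])
```

```text
[ -1.82251567 -26.82785947  -1.14807281]
```

View pics/w2.png

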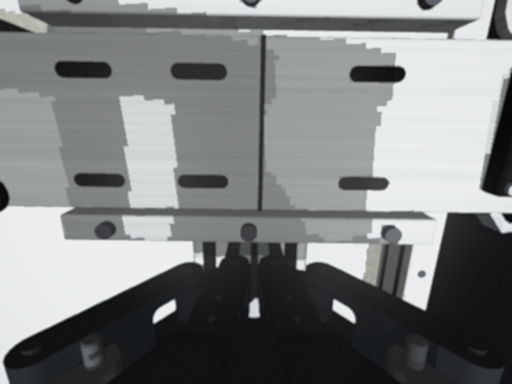

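View pics/t1.png

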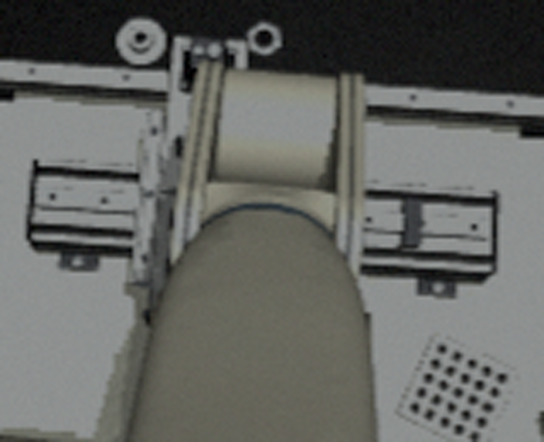

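The carriage is up against a stiff stop: the actual TCP moved only 0.5 mm while the force rose from 7 to 26 N. That puts it past the bump and on the buffer. I'll back off, lift and measure from above.

Run:
```python
from h import *
import pickle
X,Y=basis(); m=np.array([.595,-.121,0]); Z=np.array([0,0,.126])
manip.servo_line(m+.04*Y+Z,rate=.08); manip.servo_line(m+.04*Y+[0,0,.2],rate=.2)
d=m+.137*Y
manip.move_to(d-.045*Y-.03*X+[0,0,.34],rv()); manip.hold(.2)
c=snap("wrist"); pickle.dump(c,open("w3.pkl","wb"))
cv2.imwrite("pics/w3.png",cv2.resize(c["image"][:,:,::-1],(800,600),interpolation=cv2.INTER_CUBIC))
print(manip.get_time(),manip.get_position(),manip.get_contact_force())
```

```text
17.4083 [ 0.57006934 -0.02775119  0.33810953] [ 0.15865454 -0.37862572  0.19153179]
```

View pics/w3.png

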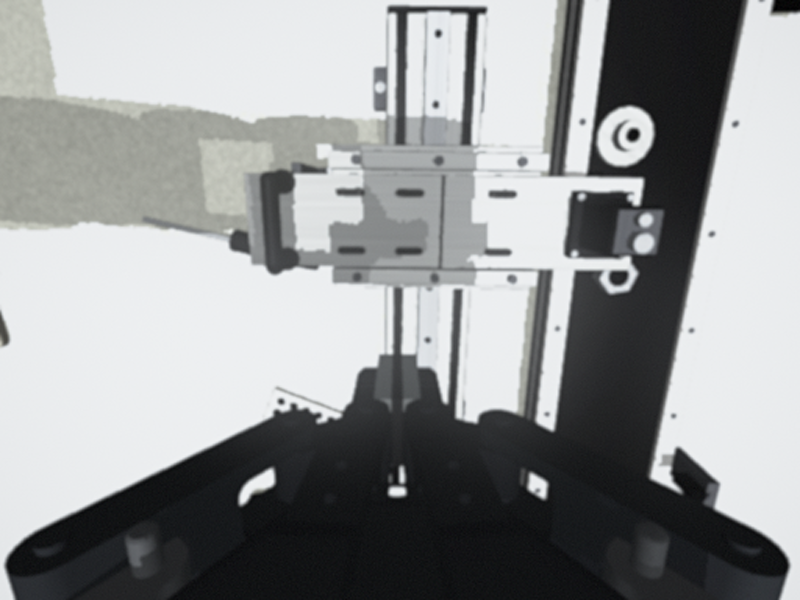

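The view shows the line at (443,222), the bar at (272,221) and the outer deck edge at about (549,160)–(537,287).

```bash
python3 - <<'E'
from h import *
import pickle
c=pickle.load(open("w3.pkl","rb"))
f=lambda x,y,z:onz(c,(x+.5)*.64-.5,(y+.5)*.64-.5,z)
P=dict(line=(443,222,.133),line_l=(443.5,178,.133),line_r=(442,267,.133),bar=(272,221,.17),pout=(643,177,.133),edgeL=(549,150,.125),edgeR=(538,287,.125),dinR=(332,284,.125),dinL=(318,148,.125))
X,Y=basis(); o=f(*P["line"])
for k,v in P.items():
    p=f(*v); print(k,p.round(4),"rel line:",((p-o)@X).round(4),((p-o)@Y).round(4))
E
python3 - <<'E'
import cv2
i=cv2.imread("pics/w3.png")[130:310,230:660]; cv2.imwrite("pics/w3c.png",cv2.resize(i,None,fx=1.85,fy=1.85,interpolation=cv2.INTER_CUBIC))
E
```

```text
line [0.6062 0.014  0.133 ] rel line: 0.0 0.0
line_l [0.6075 0.0462 0.133 ] rel line: -0.0006 0.0322
line_r [ 0.6043 -0.0208  0.133 ] rel line: 0.0003 -0.0349
bar [0.4866 0.0243 0.17  ] rel line: -0.12 0.0032
pout [0.7555 0.0382 0.133 ] rel line: 0.1477 0.033
edgeL [0.6879 0.0618 0.125 ] rel line: 0.0787 0.0526
edgeR [ 0.6829 -0.0434  0.125 ] rel line: 0.08 -0.0527
dinR [ 0.515  -0.0311  0.125 ] rel line: -0.0884 -0.0505
dinL [0.5149 0.0735 0.125 ] rel line: -0.0946 0.054
```

View pics/w3c.png

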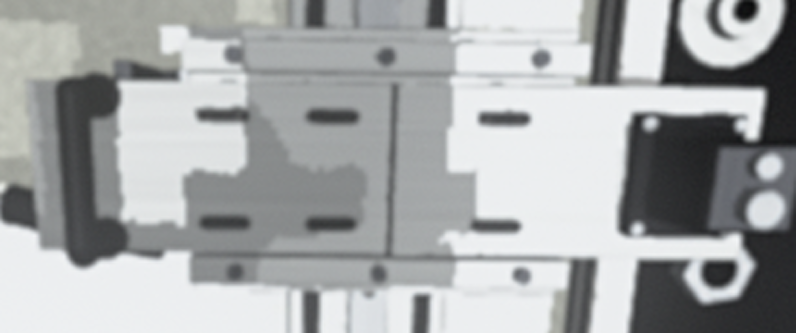

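Run:
```python
from h import *
import pickle
c=pickle.load(open("w3.pkl","rb"))
def f(x,y,z): x=230+x/1.85;y=130+y/1.85; return onz(c,(x+.5)*.64-.5,(y+.5)*.64-.5,z)
X,Y=basis(); o=f(393,170,.133); print(o)
for k,v in dict(oR=(568,275),oL=(589,58),iR=(190,270),iL=(183,62)).items():
    p=f(*v,.141); print(k,p.round(4),((p-o)@X).round(4),((p-o)@Y).round(4))
for v in((78,90,.176),(80,250,.176),(60,170,.176),(97,170,.176),(35,165,.133),(765,90,.133)):
    p=f(*v); print(v,p.round(4),((p-o)@X).round(4),((p-o)@Y).round(4))
```

```text
[0.60572207 0.01409734 0.133     ]
oR [ 0.6767 -0.0327  0.141 ] 0.0736 -0.0425
oL [0.6822 0.053  0.141 ] 0.074 0.0434
iR [ 0.519  -0.0214  0.141 ] -0.0845 -0.0406
iL [0.5245 0.0609 0.141 ] -0.0839 0.0419
(78, 90, 0.176) [0.4922 0.0514 0.176 ] -0.1155 0.0305
(80, 250, 0.176) [ 0.4851 -0.0049  0.176 ] -0.1192 -0.0261
(60, 170, 0.176) [0.482  0.0244 0.176 ] -0.1242 0.0029
(97, 170, 0.176) [0.4952 0.0236 0.176 ] -0.1108 0.003
(35, 165, 0.133) [0.4579 0.0248 0.133 ] -0.1482 0.0019
(765, 90, 0.133) [0.756 0.037 0.133] 0.1487 0.0318
```

Run:
```python
from h import *
import pickle
X,Y=basis(); b=np.array([.487,.022,0])
manip.command_gripper(.05)
manip.move_to(b+[0,0,.25],rv()); manip.hold(.2); f0=np.array(manip.get_contact_force())
manip.servo_line(b+[0,0,.173],rate=.1); print("down",(np.array(manip.get_contact_force())-f0).round(2))
manip.command_gripper(0,50); manip.hold(.3)
f=np.array(manip.get_contact_force())-f0; p=np.array(manip.get_position())
print(manip.get_width(),manip.get_grip_force(),f.round(2),p.round(4))
pickle.dump((f0,p),open("g.pkl","wb"))
c=snap("wrist","w4.png"); pickle.dump(c,open("w4.pkl","wb")); print(manip.get_time())
```

```text
down [0.65 0.87 0.01]
0.010390042936779144 48.70365858078003 [-2.55 -0.07  5.97] [0.4871 0.022  0.1736]
20.4417
```

Run:
```python
from h import *
import pickle
X,Y=basis(); b=np.array([.487,.022,.173]); f0,_=pickle.load(open("g.pkl","rb"))
for s in(.015,.03,.045,.055,.065,.072):
    manip.servo_line(b+s*X,rate=.04); f=np.array(manip.get_contact_force())-f0
    print(s,f.round(1),np.array(manip.get_position()).round(4),round(manip.get_width(),4),manip.get_torque().round(2))
    if abs(f).max()>25: break
manip.hold(.2)
c=snap("wrist"); pickle.dump(c,open("w5.pkl","wb")); print(manip.get_time())
cv2.imwrite("pics/w5.png",cv2.resize(c["image"][:,:,::-1],(800,600),interpolation=cv2.INTER_CUBIC))
```

```text
0.015 [-5.   1.2  9.8] [0.5011 0.0211 0.1735] 0.0099 [0.01 0.96 0.02]
0.03 [-4.7  0.9  8.2] [0.5161 0.0203 0.1735] 0.0102 [0.01 0.93 0.04]
0.045 [-4.7  1.3  8.9] [0.5311 0.0194 0.1735] 0.0101 [0.07 0.83 0.02]
0.055 [-4.4 -0.1  8.5] [0.5412 0.0188 0.1735] 0.0103 [0.01 0.76 0.  ]
0.065 [-3.9  0.8  8.2] [0.5512 0.0182 0.1735] 0.0101 [ 0.03  0.77 -0.02]
0.072 [-5.   1.   8.8] [0.5581 0.0178 0.1735] 0.0101 [ 0.07  0.9  -0.04]
23.3917
```

View pics/w5.png

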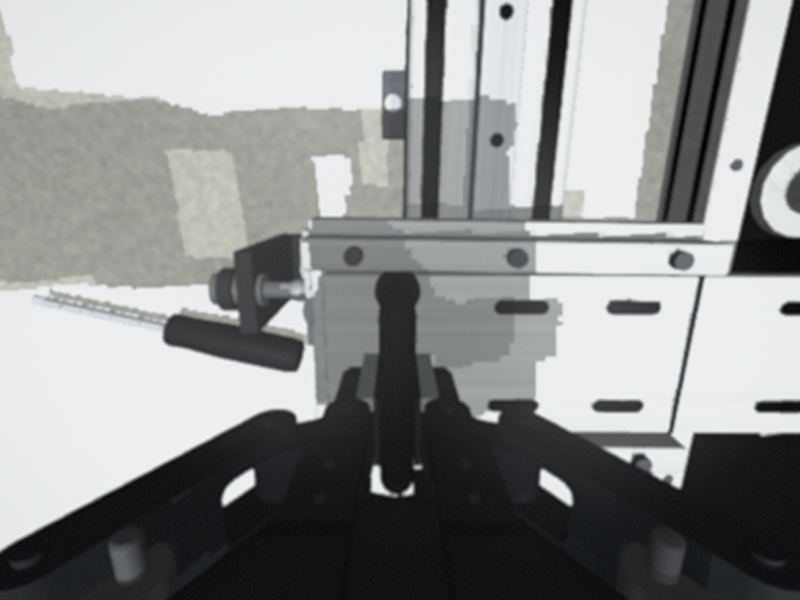

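```bash
python3 - <<'E'
from h import *
import pickle
c=pickle.load(open("w5.pkl","rb"))
f=lambda x,y,z:onz(c,(x+.5)*.64-.5,(y+.5)*.64-.5,z)
X,Y=basis(); o=f(703,276,.133)
for k,v in dict(lL=(703,276,.133),lR=(671,432,.133),cheekL=(732,243,.141),cheekLb=(730,273,.141),deck=(704,224,.125),deck2=(704,236,.125),cheekR=(684,447,.141),inL=(308,240,.141),bar=(398,400,.17)).items():
    p=f(*v); print(k,p.round(4),((p-o)@X).round(4),((p-o)@Y).round(4))
E
python3 - <<'E'
import cv2
i=cv2.imread("pics/w5.png")[190:490,560:800]; cv2.imwrite("pics/w5c.png",cv2.resize(i,None,fx=2,fy=2,interpolation=cv2.INTER_CUBIC))
E
```

```text
lL [0.6785 0.0456 0.133 ] 0.0 0.0
lR [ 0.674  -0.0232  0.133 ] -0.0004 -0.0689
cheekL [0.6814 0.0593 0.141 ] 0.0021 0.0138
cheekLb [0.6824 0.0481 0.141 ] 0.0038 0.0027
deck [0.6819 0.0648 0.125 ] 0.0023 0.0194
deck2 [0.6825 0.06   0.125 ] 0.0032 0.0147
cheekR [ 0.6746 -0.0252  0.141 ] 0.0003 -0.0709
inL [0.5279 0.0693 0.141 ] -0.1517 0.0147
bar [0.5576 0.0188 0.17  ] -0.119 -0.0339
```

View pics/w5c.png

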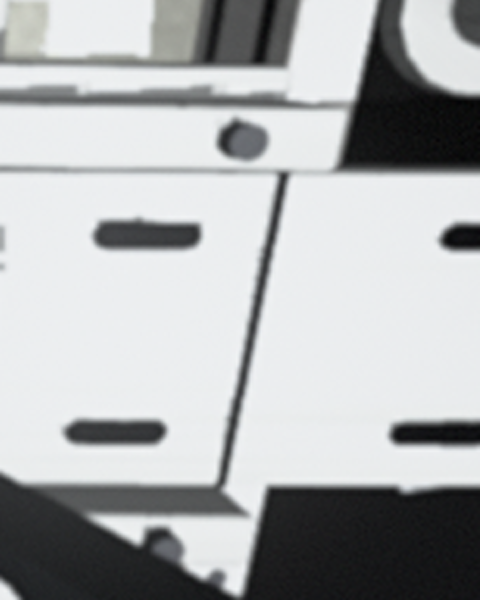

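The cheek's end edge at (671,433) meets the right end of the line, and the earlier estimate left about 3 mm to go. I'll nudge it 1.5 mm outward, settle and check.

Run:
```python
from h import *
import pickle
X,Y=basis(); b=np.array([.487,.022,.173]); f0,_=pickle.load(open("g.pkl","rb"))
manip.servo_line(b+.0737*X,rate=.02); manip.hold(1.)
print((np.array(manip.get_contact_force())-f0).round(1),np.array(manip.get_position()).round(4),manip.get_grip_force())
c=snap("wrist"); f=lambda x,y,z:onz(c,(x+.5)*.64-.5,(y+.5)*.64-.5,z)
i=cv2.cvtColor(cv2.resize(c["image"],(800,600),interpolation=cv2.INTER_CUBIC),cv2.COLOR_RGB2GRAY)
for y in(340,425): x=650+int(np.argmin(i[y,650:720])); print(x,y,f(x,y,.133).round(4))
print(manip.get_time()); print(manip.sign_off())
```

```text
[-7.5  0.9 10.6] [0.559  0.0178 0.1735] 49.280410408973694
689 340 [0.6771 0.0192 0.133 ]
672 425 [ 0.6747 -0.0197  0.133 ]
24.6917
the job is handed in; nothing more can be done
None
```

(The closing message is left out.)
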